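# Hang the ink strainer in its bayonet collar

### The arm

A 6-joint arm with a two-finger parallel gripper is mounted at the origin on the work surface. World frame = base frame: x ahead of the robot, y to its left, z up, the work surface at z = 0. Lengths are in m, angles in rad, forces in N, time in s.
With the tool pointing down it reaches from about 0.35 to 0.85 m from the base axis. Payload 8.1 kg.
Tool frame: the origin (TCP) lies midway between the tips of the shut fingers; the grasp point (between the pads) lies 19 mm behind it; z points along the fingers, y is the line along which they close (so a half turn about z gives the same grasp; the last joint's range is limited). The gripper opens to 85 mm and grips with 20 to 120 N. Pads are 22 mm wide; open, the fingers measure 114 mm over their backs; the gripper's body (76 mm by 85 mm) begins 54 mm behind the grasp point. The pads swing forward as they close: fully open they stand 13 mm farther back than shut.
Start: joints at [-1.339, 0.13, 1.488, -0, 1.523, -0.085], TCP at [0.187, -0.57, 0.231] pointing down, gripper open.
Joint ranges: [-2.96, 2.96], [-0.89, 2.26], [0.02, 2.5], [-1.34, 4.48], [0, 2.73], [-2.66, 2.66]. Speed limits (rad/s): [2.39, 2.39, 2.79, 3.14, 3.14, 3.14].

### API

Orientations are given as a unit quaternion [x, y, z, w].
In Python, from station import ctrl, imaging, order gives the robot as it stands. The module is installed in compiled form; this text tells all that it offers.
- The arm moves only by the tool servo_tool, never from a script. Its argument "series" is text: rows parted by semicolons, each of 4 numbers parted by spaces: the shift along the tool's x, y, z in units of 25 mm (1.0 is 25 mm), then the turn about the tool's z in rad. A call has exactly 8 rows; each row shifts and turns the commanded pose from where the row before left it, along the tool's axes as they then stand; what a row does not reach is not made up. A row lasts 1/10 s, in which the tool goes at most 50 mm and 8.59 degrees, less where a joint would pass 70% of its speed; a pose out of reach is approached as far as the arm can. A call is refused whole if a number of a shift passes 1 or a number of a turn 0.15, either way. A call with a gripper value outside its range is refused whole. "claw" is the finger opening in mm, from 0 to 85.4, set as the call begins (left out, the last holds). The fingers move at their own pace and stop on an object; "newtons" is the grip in N (left out, the last holds). Time passes only in rows, so rows that do not move let the fingers close, or fill a call up. It gives the time, the measured TCP pose, the force, the opening and the grip force at its end, in the units of the state.
- ctrl.read_state(): the state, without advancing time (a new reading comes with each control period).
- imaging.grab_frame(name): name is "scene" or "top" or "wrist"; returns a dict with "frame" (384x512x3 uint8, red, green, blue), "K" (3x3 intrinsics, pixels), "camera_from_world" (4x4, takes a point from world to camera coordinates). Camera axes: x right, y up, looking along -z (the intrinsics and any distortion apply to the point x, -y, -z); pixel columns grow to the right and rows downward; lengths in m; the calibration is good to about 2 mm. A picture is of the moment at which its call begins. There is no depth.
- order.finish_job(): hands the job in; it is judged then, once.
The state is a dict: "time_s": time; "joints": joint angles; "joint_velocities": joint speeds; "effort": joint torques, N m; "ee_pos": TCP position; "eef_rot": TCP orientation; "wrist_force": force on the tool from outside, world axes, zero at the start; "moment": the same for the moment, N m; "grip_width": finger opening in m; "grasp_force": force on a finger pad.
Only numpy, scipy, OpenCV 4.12 (cv2) and the standard library are available. Lean on these libraries where they do the work, as an engineer would, in place of code of your own. Each camera call takes 0.05 s, during which the arm holds its last target. There are 200 camera calls.

### The job

Pick up the ink strainer by its handle, hang it in the mouth of the ink pot with its two lugs passed down through the two gaps of the collar, and twist it gently until both lugs drop into the locking notches under the rim. Then let go of it, locked and upright. Do not force it and leave the other things on the bench alone.

Things in the scene. Friction and masses are not known exactly. Their poses are not given: they have to be found in the camera images.
- strainer: Loose aluminium strainer basket, 0.2 to 0.45 kg, standing on the bench, 116 mm high. Origin: centre of its underside, z up. Round wall 76 mm in diameter from 40 mm height to the open top at 80 mm, tapering below to 58 mm at the underside. Two lugs stick out along its +x and -x, right below the ends of the handle bar. Half a turn about z is the same. Its weight lies low, so it hangs upright.
- strainer_grip (a point): Middle of the black handle bar, 108 mm above the underside; axes as the strainer's. The bar runs along x: 73 mm long, 20 mm wide (y), 16 mm high, on two posts 33 mm from the axis. Pinch it here across y from above; fingertips 19 mm below this point still clear the basket's top edge by 9 mm.
- strainer_lugs (a point): Point on the strainer's axis level with the lugs' centre line, 62 mm above the underside and 46 mm below strainer_grip; axes as the strainer's. The lugs are round steel pins of 8 mm diameter that reach 50 mm from the axis.
- pot: Fixed grey ink pot, 140 mm diameter at the foot, 127 mm high, on the bench. Origin: centre of its underside, z up. Its mouth is a rigid steel collar with a bore of 82 mm diameter (3 mm room around the strainer). Its rim, 4 mm thick, has two gaps, at +x and -x, 14 to 16 mm wide, reaching 56 mm from the axis, that let the lugs pass. Pressing or twisting with over 25 N spoils it.
- pot_mouth (a point): Centre of the bore at the rim's top face, 127 mm above the bench; axes as the pot's (x through the two gaps). A lug resting on the ledge has its centre 13 mm below this, a lug home in its notch 18 mm below. A press of 3 to 8 N while turning is enough to feel the drop.
- pot_ledge (a point): Centre of the bore at the level ledge, 17 mm below the rim's top, on which lugs put through the gaps rest and slide. It has two notches half a turn apart, 5 mm deep, floor 6 mm wide, flanks sloping 28 degrees, hidden below the rim: clockwise (from above) of the gaps by 28 to 78 degrees, different each time, to be felt. Turning on past a notch drives the lugs out again.
- ink_tin: Bystander: loose ink tin, 80 mm diameter, 85 mm high; origin at the centre of its underside.
- wash_bottle: Bystander: loose white wash bottle, 60 mm diameter, 150 mm high; origin at the centre of its underside.
- ink_knife: Bystander: loose ink knife (spatula) lying flat on the bench.
- tape_core: Bystander: loose cardboard disc, 90 mm diameter, 30 mm high; origin at the centre of its underside.
There are look-alikes about, which are no part of the job. What is shaped like the strainer but yellow is not meant.

How it is judged:
On the way, in this order (a step that is already met when the one before it is completed fails the run):
1. the lugs are down through the gaps, below the rim (z of strainer_lugs in the frame of pot_mouth below -0.009 m and horizontal distance between strainer_lugs and pot_mouth below 0.006 m), for 0.1 s.
2. the strainer is turned so that the lugs are under the rim (z of strainer_lugs in the frame of pot_mouth below -0.009 m and angle between the x axis of strainer and the x axis of pot, either way round above 0.3 rad), for 0.1 s.
At the end, for the whole second after the job is handed in: Both lugs lie in the notches: their centre line is 16.6 to 20.5 mm below the rim's top (18 when home), within 5 mm of the bore's axis, turned more than 17 degrees from the gaps, the strainer upright within 5 degrees, at rest and let go (z of strainer_lugs in the frame of pot_mouth between -0.0205 and -0.0166 m and horizontal distance between strainer_lugs and pot_mouth below 0.005 m and angle between the x axis of strainer and the x axis of pot, either way round above 0.3 rad and angle between strainer's own z axis and vertical below 0.09 rad and linear speed of strainer below 0.01 m/s and contact force between the fingers and strainer below 0.1 N); the robot touches nothing.
It fails at once if the strainer is pressed or twisted against the pot with more than 25 N (contact force between strainer and pot above 25 N).
It fails at once if the ink tin is pushed away by more than 20 mm (distance of ink_tin from where it was at the start of the episode above 0.02 m).
It fails at once if the wash bottle is pushed away by more than 20 mm (distance of wash_bottle from where it was at the start of the episode above 0.02 m).
It fails at once if the ink knife is pushed away by more than 20 mm (distance of ink_knife from where it was at the start of the episode above 0.02 m).
It fails at once if the tape core is pushed away by more than 20 mm (distance of tape_core from where it was at the start of the episode above 0.02 m).
It also fails if it takes over 69 s, if anything falls off the work surface, if the arm or the gripper's body presses on something with over 40 N, if the wrist force passes 120 N, or if a joint passes its speed limit or range.

## Working session

There is one attempt and no reset: what is moved stays moved. The work goes in short steps, Python scripts to look and compute and a tool call to move; the robot and the scene stay as the last step left them, time stands still between calls to the robot, and variables do not carry over. Pictures are saved under pics/ and viewed, at most 10 in all, crops included, and the job is handed in when it is done.

Besides the shell and the picture viewer there is one more tool, called after ">>>" as a command line: name --argument value ..., lists and objects as JSON in quotes. servo_tool: Moves the arm, as the interface text tells. Its arguments: {"type":"object","properties":{"series":{"type":"string"},"claw":{"type":"number"},"newtons":{"type":"number"}},"required":["series"]}

```bash
mkdir -p pics
cat > h.py <<'E'
import numpy as np, cv2, pickle
from station import ctrl, imaging, order
def grab(n,tag):
    f=imaging.grab_frame(n); pickle.dump(f,open(f'pics/{tag}.pkl','wb'))
    im=cv2.cvtColor(f['frame'],cv2.COLOR_RGB2BGR); cv2.imwrite(f'pics/{tag}.png',im); return f
def load(tag): return pickle.load(open(f'pics/{tag}.pkl','rb'))
def onplane(f,uv,z):
    T=np.array(f['camera_from_world']);K=np.array(f['K']);R=T[:3,:3];c=-R.T@T[:3,3]
    uv=np.atleast_2d(np.array(uv,float))
    d=np.c_[uv,np.ones(len(uv))]@np.linalg.inv(K).T*[1,-1,-1]@R
    return c+d*((z-c[2])/d[:,2])[:,None]
def proj(f,P):
    T=np.array(f['camera_from_world']);K=np.array(f['K'])
    q=np.atleast_2d(P)@T[:3,:3].T+T[:3,3]; q=q*[1,-1,-1]; q=q@K.T; return q[:,:2]/q[:,2:]
E
python3 - <<'E'
from h import *
a=grab('top','top0');b=grab('scene','scene0')
print(a['K'],b.keys(),onplane(a,[[0,0],[511,0],[0,383],[511,383]],0).round(3))
c=[onplane(x,[256,192],0) for x in(a,b)];print(c)
cv2.imwrite('pics/both.png',cv2.vconcat([cv2.imread('pics/top0.png'),cv2.imread('pics/scene0.png')])[:,:] if 0 else cv2.resize(cv2.imread('pics/top0.png'),(800,600)))
s=ctrl.read_state();print(s)
E
```

```text
[[489.9996412    0.         259.30400581]
 [  0.         489.9996412  189.163157  ]
 [  0.           0.           1.        ]] dict_keys(['frame', 'K', 'camera_from_world']) [[ 1.2    0.893  0.   ]
 [ 1.25  -0.912  0.   ]
 [-0.084  0.784  0.   ]
 [-0.062 -0.848  0.   ]]
[array([[ 0.54156448, -0.01462283,  0.        ]]), array([[ 0.49442912, -0.06734635,  0.        ]])]
{'time_s': 0.1, 'joints': array([-1.33939962e+00,  1.31090837e-01,  1.48914027e+00, -4.69999416e-06,
        1.52300744e+00, -8.53685487e-02]), 'joint_velocities': array([ 1.65695212e-03,  3.04145584e-04, -2.38419967e-03, -2.67635306e-08,
       -2.46313344e-03,  6.10243682e-04]), 'effort': array([ 1.07138032e-03, -5.70954680e+01, -5.01942015e+01, -2.00200639e-04,
        8.06547760e-03,  3.79080029e-05]), 'ee_pos': array([ 0.18682296, -0.56966453,  0.23036277]), 'eef_rot': array([ 9.87483317e-01,  1.57721344e-01, -6.23741535e-05, -8.20581009e-04]), 'wrist_force': array([-0.70352746,  0.09589678, -0.39059421]), 'moment': array([-0.00572166,  0.02359532,  0.00355623]), 'grasp_force': 0.0, 'grip_width': 0.08545294939489112}
```

View pics/both.png

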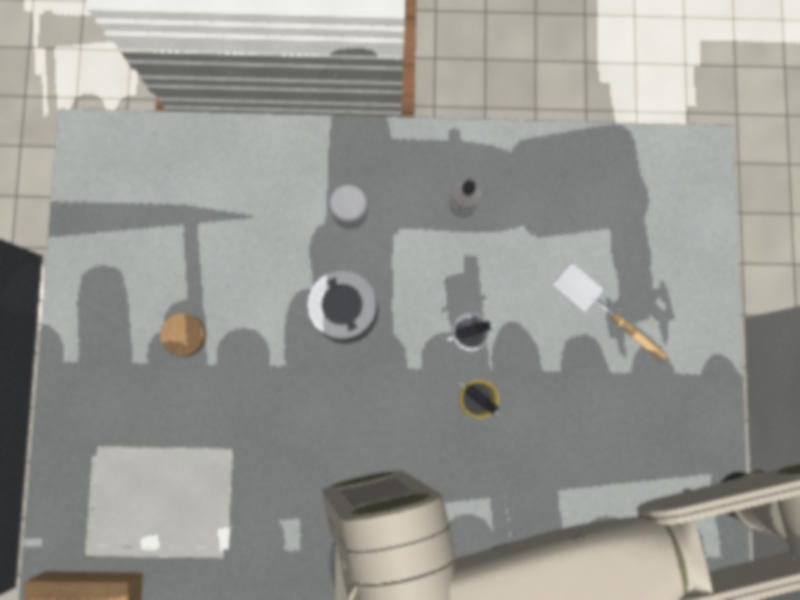

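View pics/scene0.png

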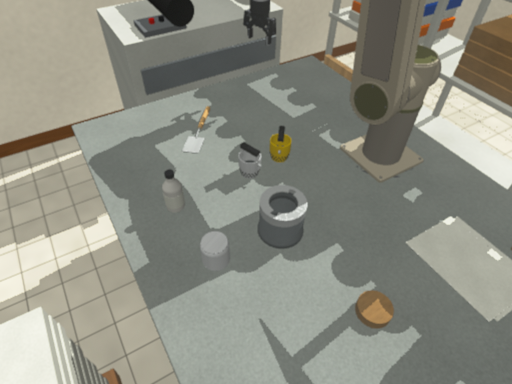

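The top view (800 px scale) shows two strainer shapes: a silver one at (471,331) and a yellow one at (479,399). The silver one fits the description, since yellow is excluded. The pot is at (342,305), with its gaps near (332,285) and (352,325). I'll confirm with a crop and measure.

Run:
```python
from h import *
f=load('top0');g=f['frame'].max(axis=2)
im=cv2.imread('pics/top0.png')
cv2.imwrite('pics/crop.png',cv2.resize(im[160:280,180:340],(800,600),interpolation=cv2.INTER_CUBIC))
m=(g<60).astype(np.uint8)
def blobs(m,x0,x1,y0,y1,z):
    k=np.zeros_like(m);k[y0:y1,x0:x1]=m[y0:y1,x0:x1]
    cs,_=cv2.findContours(k,cv2.RETR_EXTERNAL,cv2.CHAIN_APPROX_NONE)
    for c in cs:
        if cv2.contourArea(c)<15: continue
        P=onplane(f,c[:,0,:],z)[:,:2].astype(np.float32)
        print(cv2.boundingRect(c),cv2.minAreaRect(P),P.mean(0))
for t in(45,60,75): 
    print(t); blobs((g<t).astype(np.uint8),280,325,195,228,0.116); 
    blobs((g<t).astype(np.uint8),190,245,165,220,0.127)
np.set_printoptions(linewidth=250)
print(g[200:226,284:320])
```

```text
45
60
(293, 207, 20, 10) ((0.47124746441841125, -0.15839987993240356), (0.019615164026618004, 0.06311976909637451), 17.748682022094727) [ 0.47070038 -0.15698436]
75
(292, 206, 21, 13) ((0.46760016679763794, -0.15913981199264526), (0.03430310636758804, 0.06617539376020432), 19.522253036499023) [ 0.46835935 -0.15837604]
(209, 181, 11, 12) ((0.5376406311988831, 0.11360111832618713), (0.03118596412241459, 0.031124601140618324), 71.34375) [0.53785765 0.1167567 ]
[[166 168 160 139 129 128 125 125 126 128 132 133 136 144 148 148 146 142 139 139 139 140 136 134 141 155 171 178 178 177 176 178 177 179 179 180]
 [174 173 159 139 127 125 125 126 129 131 137 145 150 154 160 164 161 150 137 135 137 141 140 140 142 154 170 178 178 178 177 177 177 178 178 178]
 [175 170 159 138 128 125 125 127 132 139 148 156 161 157 160 164 163 148 126 116 119 127 135 141 146 154 170 177 176 178 177 176 175 176 177 177]
 [175 172 159 140 127 128 127 132 140 152 159 160 156 150 148 149 145 130 110 100 101 107 119 128 139 153 166 170 172 176 178 176 174 174 176 178]
 [175 171 162 144 130 126 128 137 150 160 158 148 
[... 2484 characters left out ...]
43 163 175 176 168 147 129 119 111 104 104 109 117 120 128 135 138 139 137 147 165 171 167 151 134 126 125 124]
 [125 126 126 127 127 127 127 126 132 144 162 179 182 179 172 166 159 152 148 154 160 159 150 145 140 133 132 145 161 170 161 144 130 128 125 126]
 [126 126 125 128 127 127 126 125 127 131 141 153 165 174 186 190 185 179 174 178 177 171 153 137 132 129 131 141 156 167 160 140 127 126 125 125]
 [125 126 128 127 129 127 126 127 126 127 129 132 137 148 163 172 173 170 167 164 159 150 136 129 126 126 127 135 149 164 159 139 126 125 124 124]
 [125 129 128 125 127 125 124 124 127 127 127 127 127 129 138 140 144 144 142 138 135 131 129 126 126 125 127 131 144 162 158 138 124 123 124 123]]
```

View pics/crop.png

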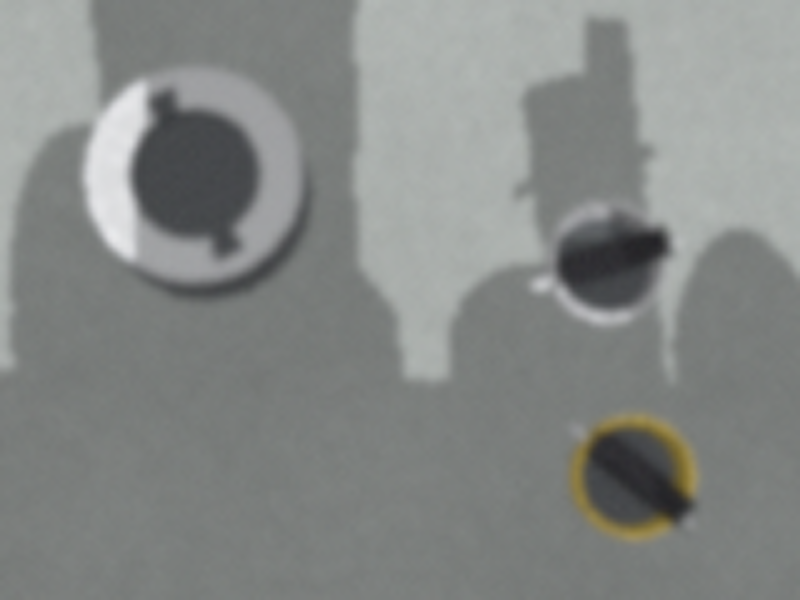

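The crop confirms it. The silver strainer is at crop (610,258), its bar running from (560,272) to (668,242). The yellow decoy is at (635,477). The pot mouth is at (195,173), with gaps at (163,105) and (227,243). I'm moving over the strainer.

>>> servo_tool --series "0.99 -0.755 0 0;0.99 -0.755 0 0;0.99 -0.755 0 0;0.99 -0.755 0 0;0.99 -0.755 0 0;0.99 -0.755 0 0;0.99 -0.755 0 0;0.99 -0.755 0 0" --claw 85

```text
time_s: 0.9
ee_pos: [0.3284, -0.3637, 0.2309]
eef_rot: [0.987, 0.158, -0.0, -0.0]
wrist_force: [0.5, -0.4, -0.3]
grip_width: 0.085
grasp_force: 0.0
```

>>> servo_tool --series "0.99 -0.755 0 0;0.99 -0.755 0 0;0.99 -0.755 0 0;0.99 -0.755 0 0;0.99 -0.755 0 0;0.99 -0.755 0 0;0.99 -0.755 0 0;0.99 -0.755 0 0"

```text
time_s: 1.7
ee_pos: [0.4695, -0.1585, 0.2309]
eef_rot: [0.987, 0.158, -0.0, -0.0]
wrist_force: [0.2, -0.3, 1.2]
grip_width: 0.085
grasp_force: 0.0
```

>>> servo_tool --series "0 0 0 -0.14;0 0 0 -0.14;0 0 0 -0.14;0 0 0 -0.14;0 0 0 -0.14;0 0 0 -0.14;0 0 0 -0.14;0 0 0 -0.14"

```text
time_s: 2.5
ee_pos: [0.4689, -0.1597, 0.2308]
eef_rot: [0.751, 0.66, -0.0, -0.0]
wrist_force: [-0.2, -0.1, -0.2]
grip_width: 0.0848
grasp_force: 0.0
```

>>> servo_tool --series "0 0 0 -0.14;0 0 0 -0.14;0 0 0 -0.14;0 0 0 0;0 0 0 0;0 0 0 0;0 0 0 0;0 0 0 0"

```text
time_s: 3.3
ee_pos: [0.4691, -0.1598, 0.2313]
eef_rot: [0.6, 0.8, -0.0, -0.0]
wrist_force: [-0.5, -0.9, 0.7]
grip_width: 0.0849
grasp_force: 0.0
```

```bash
cat >> h.py <<'E'
def pose():
    s=ctrl.read_state(); from scipy.spatial.transform import Rotation as R
    M=R.from_quat(s['eef_rot']).as_matrix(); return s,np.array(s['ee_pos']),M
def delta(P,yaw=None):
    s,p,M=pose(); d=M.T@(np.array(P)-p); y=np.arctan2(M[1,0],M[0,0])
    print('t',s['time_s'],'p',p.round(4),'yaw',round(np.degrees(y),2),'tilt',M[:,2].round(4),'units',(d/.025).round(3))
    if yaw is not None: print('turn',-((np.radians(yaw)-y+np.pi)%(2*np.pi)-np.pi))
E
python3 - <<'E'
from h import *
delta([.469,-.159,.231],107.7)
f=grab('wrist','w0'); print(f['K'],np.linalg.inv(f['camera_from_world'])[:3,3]-np.array(ctrl.read_state()['ee_pos']))
print(proj(f,[[.469,-.159,.116]]))
E
```

```text
t 3.3 p [ 0.4691 -0.1598  0.2313] yaw 106.32 tilt [-1.e-04  1.e-04 -1.e+00] units [0.031 0.005 0.01 ]
turn -0.024094375438834525
[[305.35647709   0.         254.98536862]
 [  0.         305.35647709 196.67265825]
 [  0.           0.           1.        ]] [-0.0191728   0.06818791  0.14275797]
[[253.96300362 191.17365573]]
```

View pics/w0.png

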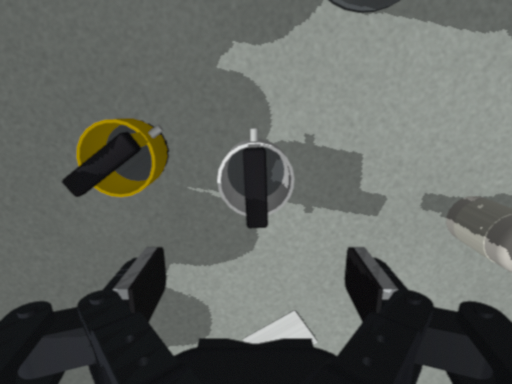

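The wrist view shows the silver strainer with its bar centred near (256,187), almost vertical in the image. The yellow decoy is at (122,155). I'm measuring the bar more exactly here.

Run:
```python
from h import *
f=load('w0');g=f['frame'].max(axis=2)
for t in(40,55):
    m=(g<t).astype(np.uint8);k=np.zeros_like(m);k[135:240,235:280]=m[135:240,235:280]
    cs,_=cv2.findContours(k,cv2.RETR_EXTERNAL,cv2.CHAIN_APPROX_NONE);c=max(cs,key=cv2.contourArea)
    print(cv2.boundingRect(c)); P=onplane(f,c[:,0,:],.116)[:,:2].astype(np.float32)
    # restrict to robust: rect
    print(cv2.minAreaRect(P))
    ys,xs=np.nonzero(k); mid=[(y,xs[ys==y].mean()) for y in range(160,220)]
    a,b=np.polyfit(*zip(*mid),1); q=onplane(f,[[a*160+b,160],[a*220+b,220]],.116); d=q[0]-q[1]
    print('dir',np.degrees(np.arctan2(d[1],d[0])),q)
# basket rim ellipse at z=.08
```

```text
(243, 148, 24, 80)
((0.4696444272994995, -0.15662643313407898), (0.019468218088150024, 0.07132898271083832), 18.3380069732666)
dir 108.33187884390146 [[ 0.46170731 -0.1325196   0.116     ]
 [ 0.47881073 -0.18413921  0.116     ]]
(236, 147, 33, 81)
((0.46675625443458557, -0.15720383822917938), (0.027823293581604958, 0.07207929342985153), 16.94273567199707)
dir 108.57700699779568 [[ 0.46136159 -0.13262036  0.116     ]
 [ 0.47868854 -0.18417479  0.116     ]]
```

>>> servo_tool --series "0.87 0.71 0 0;0.87 0.71 0 0;0.87 0.71 0 0;0.87 0.71 0 0;0.87 0.71 0 0;0.87 0.71 0 0;0.87 0.71 0 0;0.87 0.71 0 0"

```text
time_s: 4.15
ee_pos: [0.5567, 0.0483, 0.2313]
eef_rot: [0.599, 0.8, 0.0, 0.0]
wrist_force: [0.1, 0.5, 0.3]
grip_width: 0.085
grasp_force: 0.0
```

>>> servo_tool --series "0 0 0 -0.01;0 0 0 -0.01;0 0 0 -0.01;0 0 0 0;0 0 0 0;0 0 0 0;0 0 0 0;0 0 0 0"

```text
time_s: 4.95
ee_pos: [0.5563, 0.047, 0.2313]
eef_rot: [0.587, 0.809, 0.0, 0.0]
wrist_force: [-0.5, -0.2, 0.1]
grip_width: 0.0849
grasp_force: 0.0
```

Run:
```python
from h import *
f=grab('wrist','w1'); delta([.4696,-.1566,.231],108.4)
print(proj(f,[[.538,.115,.127]]))
```

```text
t 5.0 p [0.5563 0.0471 0.2313] yaw 108.1 tilt [ 0. -0. -1.] units [-6.667 -5.827  0.013]
turn -0.005292479365636815
[[258.42444839 108.54014507]]
```

View pics/w1.png

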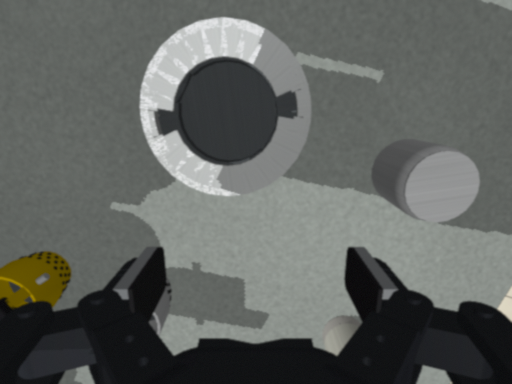

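The pot mouth is at about (227,111), with gaps at (165,122) and (288,104). I'm fitting the bore and the gaps.

Run:
```python
from h import *
print('top',onplane(load('top0'),[[218.6,194.4]],.127))
f=load('w1');g=f['frame'].max(axis=2)
for t in(65,75,90):
    m=(g<t).astype(np.uint8);k=np.zeros_like(m);k[40:180,152:302]=m[40:180,152:302]
    cs,_=cv2.findContours(k,cv2.RETR_EXTERNAL,cv2.CHAIN_APPROX_NONE);c=max(cs,key=cv2.contourArea)
    P=onplane(f,c[:,0,:],.127)[:,:2]
    ctr=np.median(P,0)
    for _ in range(20):   # circle fit on bore pts
        r=np.hypot(*(P-ctr).T); s=abs(r-.041)<.003
        A=np.c_[2*P[s],np.ones(s.sum())]; x=np.linalg.lstsq(A,(P[s]**2).sum(1),rcond=None)[0]; ctr=x[:2]
    R=np.sqrt(x[2]+ctr@ctr); r=np.hypot(*(P-ctr).T)
    an=np.degrees(np.arctan2(*(P-ctr).T[::-1]))
    print(t,cv2.boundingRect(c),'ctr',ctr.round(4),'R',R.round(4),'n',s.sum(),'rmax',r.max())
    G=P[r>.047]; ga=an[r>.047]
    for lo in(0,1):
        s=((np.cos(np.radians(ga-25))>0)==bool(lo))
        if s.any():
            ref=25 if lo else 205
            v=(ga[s]-ref+180)%360-180+ref; Q=G[s]-ctr; u=np.radians(ref)
            t_=Q@[-np.sin(u),np.cos(u)]
            print('gap',v.min(),v.max(),(v.min()+v.max())/2,'width',np.ptp(t_),G[s].mean(0))
```

```text
top [[0.51601853 0.10179693 0.127     ]]
65 (158, 58, 138, 107) ctr [0.5147 0.1038] R 0.0396 n 272 rmax 0.0547665792650633
gap 195.36014261812272 215.4399145296402 205.40002857388146 width 0.017741354499221228 [0.46861789 0.08183599]
gap 15.427884784577174 35.709836371461876 25.568860578019525 width 0.018010813898320318 [0.5618475  0.12558474]
75 (157, 58, 140, 107) ctr [0.5147 0.1037] R 0.0399 n 275 rmax 0.05517543480718322
gap 195.21839138987355 215.64836404870312 205.43337771928833 width 0.017932253535350974 [0.46784687 0.08161612]
gap 14.736941705087133 36.03532236585653 25.38613203547183 width 0.018859005518937665 [0.56244586 0.1255017 ]
90 (155, 57, 142, 109) ctr [0.5148 0.1037] R 0.0402 n 275 rmax 0.05543924391652443
gap 195.03602541079823 215.80651165824327 205.42126853452075 width 0.018600707788716996 [0.46732099 0.08138095]
gap 14.66525216812093 36.66145331614416 25.663352742132545 width 0.01958372367155399 [0.56233175 0.12626789]
```

The bore centre is (0.5147, 0.1037) with R about 40 mm, and the gaps run along 25.3°. That agrees with the top view and the given sizes. Going back to grasp.

>>> servo_tool --series "-0.833 -0.728 0 0;-0.833 -0.728 0 0;-0.833 -0.728 0 0;-0.833 -0.728 0 0;-0.833 -0.728 0 0;-0.833 -0.728 0 0;-0.833 -0.728 0 0;-0.833 -0.728 0 -0.005" --claw 50

```text
time_s: 5.8
ee_pos: [0.4692, -0.1574, 0.2315]
eef_rot: [0.585, 0.811, 0.0, 0.0]
wrist_force: [0.6, 0.2, 0.2]
grip_width: 0.0505
grasp_force: 0.0
```

>>> servo_tool --series "0 0 0.7 0;0 0 0.7 0;0 0 0.5 0;0 0 0 0;0 0 0 0;0 0 0 0;0 0 0 0;0 0 0 0"

```text
time_s: 6.6
ee_pos: [0.4701, -0.1565, 0.1846]
eef_rot: [0.585, 0.811, 0.0, 0.001]
wrist_force: [0.1, 0.4, -0.4]
grip_width: 0.0499
grasp_force: 0.0
```

Run:
```python
from h import *
delta([.4696,-.1566,.089],108.4)
```

```text
t 6.6 p [ 0.4701 -0.1565  0.1846] yaw 108.41 tilt [ 1.1e-03 -5.0e-04 -1.0e+00] units [ 0.006 -0.025  3.822]
turn 0.0001507618682810019
```

>>> servo_tool --series "0 0 0.7 0;0 0 0.7 0;0 0 0.7 0;0 0 0.7 0;0 0 0.6 0;0 0 0.4 0;0 0 0 0;0 0 0 0"

```text
time_s: 7.4
ee_pos: [0.4699, -0.1565, 0.0892]
eef_rot: [0.585, 0.811, 0.0, 0.0]
wrist_force: [0.2, -0.2, -0.3]
grip_width: 0.0499
grasp_force: 0.0
```

>>> servo_tool --series "0 0 0 0;0 0 0 0;0 0 0 0;0 0 0 0;0 0 0 0;0 0 0 0;0 0 0 0;0 0 0 0" --claw 0 --newtons 40

```text
time_s: 8.2
ee_pos: [0.4701, -0.1569, 0.0898]
eef_rot: [0.585, 0.811, -0.0, 0.001]
wrist_force: [-2.5, -1.5, 6.2]
grip_width: 0.0191
grasp_force: 39.5
```

>>> servo_tool --series "0 0 -0.3 0;0 0 -0.6 0;0 0 -0.7 0;0 0 -0.8 0;0 0 -0.8 0;0 0 -0.8 0;0 0 -0.8 0;0 0 -0.8 0"

```text
time_s: 9.0
ee_pos: [0.4696, -0.1563, 0.2307]
eef_rot: [0.585, 0.811, 0.0, 0.0]
wrist_force: [-0.3, -0.2, -2.9]
grip_width: 0.0194
grasp_force: 39.6
```

>>> servo_tool --series "0.4 0.2 -0.5 0;0.8 0.4 -0.4 0;0.9 0.5 0 0;0.9 0.5 0 0;0.9 0.5 0 0;0.9 0.5 0 0;0.9 0.5 0 0;0.9 0.5 0 0"

```text
time_s: 9.8
ee_pos: [0.5028, 0.0305, 0.2516]
eef_rot: [0.585, 0.811, 0.0, -0.0]
wrist_force: [0.4, -0.0, -2.7]
grip_width: 0.0196
grasp_force: 39.6
```

>>> servo_tool --series "0.9 0.5 0 0;0.9 0.5 0 0;0.7 0.3 0 0;0.2 0.1 0 0;0 0 0 -0.14;0 0 0 -0.14;0 0 0 -0.14;0 0 0 -0.14"

```text
time_s: 10.6
ee_pos: [0.5146, 0.1036, 0.2514]
eef_rot: [0.335, 0.942, -0.0, -0.0]
wrist_force: [0.6, 0.4, -3.1]
grip_width: 0.0193
grasp_force: 39.6
```

>>> servo_tool --series "0 0 0 -0.14;0 0 0 -0.14;0 0 0 -0.14;0 0 0 -0.14;0 0 0 -0.14;0 0 0 -0.14;0 0 0 -0.14;0 0 0 -0.14"

```text
time_s: 11.4
ee_pos: [0.5146, 0.1035, 0.2514]
eef_rot: [-0.216, 0.976, -0.0, -0.0]
wrist_force: [0.0, 1.2, -3.8]
grip_width: 0.0193
grasp_force: 39.6
```

Run:
```python
from h import *
delta([.5147,.1037,.256],205.3)
f=grab('wrist','w2'); b=grab('scene','scene1')
a=cv2.imread('pics/w2.png');c=cv2.imread('pics/scene1.png')[110:260,200:360]
cv2.imwrite('pics/v2.png',cv2.hconcat([a[:,56:456],cv2.resize(c,(400,384),interpolation=cv2.INTER_CUBIC)]))
```

```text
t 11.4 p [0.5146 0.1035 0.2514] yaw -155.03 tilt [-4.e-04 -1.e-04 -1.e+00] units [-0.007  0.003 -0.183]
turn -0.0058167816479350876
```

View pics/v2.png

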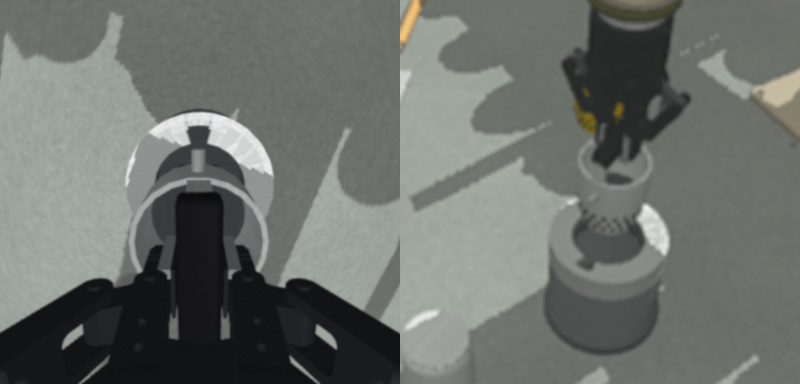

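The wrist view (left) shows the near lug at (198,160) in line with the near gap at (198,135). The scene view (right) shows the strainer hanging upright over the mouth. I'm checking the offset of the held strainer from the tool axis.

Run:
```python
from h import *
f=load('w2');s,p,M=pose();g=f['frame'].max(axis=2)
tf=lambda uv,z:(M.T@(onplane(f,uv,z)-p).T).T.round(4)
print('ctr in tool',(M.T@(np.array([.5147,.1037,.127])-p)).round(4))
print('mouth px predicted',proj(f,[[.5147,.1037,.127]]), 'gap centre px',proj(f,[[.5147-.050*np.cos(np.radians(25.3)),.1037-.050*np.sin(np.radians(25.3)),.127]]))
np.set_printoptions(linewidth=250)
for r in(125,132,138,152,156,160,165): print(r,g[r,236:274])
for r in (230,235,240):
    print(r,g[r,182:194],g[r,318:330])
```

```text
ctr in tool [-1.000e-04  1.000e-04  1.244e-01]
mouth px predicted [[255.46636881 188.58928292]] gap centre px [[255.08941154 132.25230764]]
125 [223 225 226 222 217 209 203 200 197 197 194 184 173 169 172 164 151 146 144 146 153 158 159 156 157 159 167 174 178 187 201 212 222 229 232 230 229 233]
132 [216 216 214 213 209 195 164 116  78  62  62  61  62  60  61  61  61  60  60  60  62  62  63  62  62  62  62  63  71 107 156 193 209 212 213 213 213 216]
138 [212 213 212 212 212 212 208 196 166 118  77  64  61  61  61  62  61  62  61  61  62  62  62  62  62  63  67  94 145 189 209 212 213 212 213 212 212 213]
152 [ 62  62  62  62  61  63  63  62  61  62  71  92 114 126 134 138 141 144 144 141 137 131 125 115 101  84  68  62  62  62  63  61  62  63  62  62  62  62]
156 [ 63  63  62  62  63  62  63  62  63  62  71  93 115 127 136 140 142 145 145 142 137 131 123 114 100  82  68  64  63  63  63  63  62  63  63  63  63  64]
160 [ 64  64  64  64  64  63  63  64  64  65  73  94 116 128 137 142 144 146 145 141 136 131 122 112  99  82  68  63  64  64  64  63  63  64  64  64  63  64]
165 [ 52  52  52  56  65  75  81  84  85  88  91 104 118 130 139 143 145 146 145 141 136 130 121 110 100  92  87  86  85  83  79  72  61  55  49  48  51  55]
230 [163 155 141 133 147 163 167 166 165 154 125 100] [168 176 177 174 161 137 119 114 112 113 113 113]
235 [158 143 133 141 158 167 169 167 157 130 101  92] [154 174 177 176 170 153 130 116 113 113 113 113]
240 [134 127 140 158 167 169 169 162 136 105  92  91] [126 152 167 169 171 166 149 126 116 115 115 114]
```

Run:
```python
from h import *
f=load('w2');s,p,M=pose();g=f['frame'].max(axis=2)
print(g[112:170,254])
tip=np.array([.05,0,.027]);print('predicted tip row (top edge of pin end)',proj(f,[p+M@tip,p+M@np.array([.05,0,.023]),p+M@np.array([.05,0,.031])]))
print('gap outer end, near bore edge rows',proj(f,[p+M@np.array([.056,0,.1244]),p+M@np.array([.041,0,.1244])]))
```

```text
[170 215 227 230 228 225 224 220 216 213 214 212 199 144  87  65  61  60
  61  60  60  62  61  60  61  62  61  62  61  64  63  63  63  64  63  65
  75  96 129 142 144 144 144 144 145 145 145 145 145 145 145 145 145 145
 145 145 145 145]
predicted tip row (top edge of pin end) [[255.66444339 145.59342275]
 [255.67490786 146.47637994]
 [255.65444499 144.74979062]]
gap outer end, near bore edge rows [[255.52387212 124.90843796]
 [255.47533174 142.66302786]]
```

The lug sits about 1.5 mm too far along -x in the tool frame. I'll correct it by +0.05 units and descend.

>>> servo_tool --series "0.05 0 0.2 -0.005;0 0 0.4 0;0 0 0.5 0;0 0 0.5 0;0 0 0.5 0;0 0 0.4 0;0 0 0.2 0;0 0 0 0"

```text
time_s: 12.3
ee_pos: [0.5132, 0.1031, 0.1826]
eef_rot: [-0.216, 0.976, 0.0, -0.001]
wrist_force: [-0.8, 0.6, -2.3]
grip_width: 0.0197
grasp_force: 39.6
```

>>> servo_tool --series "0 0 0.1 0;0 0 0.1 0;0 0 0.1 0;0 0 0.1 0;0 0 0.1 0;0 0 0.05 0;0 0 0 0;0 0 0 0"

```text
time_s: 13.1
ee_pos: [0.5138, 0.1031, 0.1701]
eef_rot: [-0.216, 0.976, -0.0, 0.0]
wrist_force: [0.3, 0.3, -2.7]
grip_width: 0.0187
grasp_force: 39.6
```

>>> servo_tool --series "0 0 0.08 0;0 0 0.08 0;0 0 0.08 0;0 0 0.08 0;0 0 0.08 0;0 0 0.08 0;0 0 0 0;0 0 0 0"

```text
time_s: 13.9
ee_pos: [0.5138, 0.1031, 0.158]
eef_rot: [-0.216, 0.976, 0.0, -0.0]
wrist_force: [-0.2, -0.1, -3.4]
grip_width: 0.0191
grasp_force: 39.6
```

>>> servo_tool --series "0 0 0.06 0;0 0 0.06 0;0 0 0.06 0;0 0 0.06 0;0 0 0.04 0;0 0 0 0;0 0 0 0;0 0 0 0"

```text
time_s: 14.7
ee_pos: [0.5138, 0.1031, 0.1511]
eef_rot: [-0.216, 0.976, 0.0, 0.0]
wrist_force: [0.3, -0.2, -3.3]
grip_width: 0.0194
grasp_force: 39.6
```

>>> servo_tool --series "0 0 0.06 0;0 0 0.06 0;0 0 0.06 0;0 0 0.05 0;0 0 0.05 0;0 0 0 0;0 0 0 0;0 0 0 0"

```text
time_s: 15.5
ee_pos: [0.5139, 0.1032, 0.1441]
eef_rot: [-0.216, 0.976, 0.0, 0.0]
wrist_force: [0.5, -0.6, -1.6]
grip_width: 0.0193
grasp_force: 39.6
```

>>> servo_tool --series "0 0 0.02 0;0 0 0.02 0;0 0 0.02 0;0 0 0 0;0 0 0 0;0 0 0 0;0 0 0 0;0 0 0 0"

```text
time_s: 16.3
ee_pos: [0.5138, 0.1031, 0.1426]
eef_rot: [-0.216, 0.976, -0.0, 0.0]
wrist_force: [-0.5, -0.4, -2.9]
grip_width: 0.0193
grasp_force: 39.6
```

>>> servo_tool --series "0 0 0.02 0;0 0 0.02 0;0 0 0.02 0;0 0 0 0;0 0 0 0;0 0 0 0;0 0 0 0;0 0 0 0"

```text
time_s: 17.1
ee_pos: [0.5139, 0.1032, 0.1414]
eef_rot: [-0.216, 0.976, -0.0, 0.0]
wrist_force: [-2.5, 0.5, 4.7]
grip_width: 0.0192
grasp_force: 40.5
```

>>> servo_tool --series "0 0 0.02 0;0 0 0.02 0;0 0 0 0;0 0 0 0;0 0 0 0;0 0 0 0;0 0 0 0;0 0 0 0"

```text
time_s: 17.9
ee_pos: [0.514, 0.1031, 0.1412]
eef_rot: [-0.216, 0.976, -0.0, 0.0]
wrist_force: [-7.8, -1.3, 10.8]
grip_width: 0.0193
grasp_force: 41.5
```

Contact with the ledge came at TCP z 0.141, as predicted. I'll back off to about 5 N.

>>> servo_tool --series "0 0 -0.03 0;0 0 0 0;0 0 0 0;0 0 0 0;0 0 0 0;0 0 0 0;0 0 0 0;0 0 0 0"

```text
time_s: 18.7
ee_pos: [0.514, 0.1031, 0.1413]
eef_rot: [-0.216, 0.976, -0.0, 0.0]
wrist_force: [-4.8, -0.9, 8.0]
grip_width: 0.0193
grasp_force: 40.9
```

Run:
```python
from h import *
delta([.5147,.1037,.141],205.3); s=pose()[0];print(s['wrist_force'],s['moment'],s['joints'])
```

```text
t 18.7 p [0.514  0.1031 0.1413] yaw -155.06 tilt [ 4.e-04 -0.e+00 -1.e+00] units [-0.037  0.009  0.011]
turn -0.006332866264422421
[-4.75679791 -0.89173388  7.99542362] [-0.09515817  0.79014956 -0.00668956] [ 1.00217995e-01 -1.35381353e-02  1.80471887e+00 -6.10847747e-05
  1.35002306e+00 -1.90580037e+00]
```

>>> servo_tool --series "0 0 -0.02 0;0 0 0 0;0 0 0 0.02;0 0 0 0.02;0 0 0 0.02;0 0 0 0.02;0 0 0 0;0 0 0 0"

```text
time_s: 19.5
ee_pos: [0.514, 0.1031, 0.1414]
eef_rot: [-0.177, 0.984, 0.0, 0.0]
wrist_force: [1.9, 0.8, 2.8]
grip_width: 0.0194
grasp_force: 40.3
```

>>> servo_tool --series "0 0 0 0.03;0 0 0 0.03;0 0 0 0.03;0 0 0 0.03;0 0 0 0.03;0 0 0 0.03;0 0 0 0;0 0 0 0"

```text
time_s: 20.3
ee_pos: [0.5138, 0.1032, 0.1414]
eef_rot: [-0.088, 0.996, 0.0, 0.0]
wrist_force: [0.4, 1.3, 3.6]
grip_width: 0.0191
grasp_force: 40.4
```

>>> servo_tool --series "0 0 0 0.02;0 0 0 0.02;0 0 0 0.02;0 0 0 0.02;0 0 0 0.02;0 0 0 0.02;0 0 0 0;0 0 0 0"

```text
time_s: 21.1
ee_pos: [0.5136, 0.1031, 0.141]
eef_rot: [-0.028, 1.0, -0.0, -0.0]
wrist_force: [0.2, -0.8, 0.1]
grip_width: 0.0194
grasp_force: 40.0
```

>>> servo_tool --series "0 0 0 0.02;0 0 0 0.02;0 0 0 0.02;0 0 0 0.02;0 0 0 0.02;0 0 0 0;0 0 0 0;0 0 0 0"

```text
time_s: 21.9
ee_pos: [0.5138, 0.1031, 0.1413]
eef_rot: [0.022, 1.0, 0.0, -0.0]
wrist_force: [-0.4, 0.9, -2.0]
grip_width: 0.0193
grasp_force: 39.6
```

The press is fading at about 0.48 rad, which could be the start of the notch. I'll lower gently to feel it.

>>> servo_tool --series "0 0 0.02 0;0 0 0.02 0;0 0 0 0;0 0 0 0;0 0 0 0;0 0 0 0;0 0 0 0;0 0 0 0"

```text
time_s: 22.7
ee_pos: [0.5138, 0.1031, 0.1403]
eef_rot: [0.022, 1.0, 0.0, 0.0]
wrist_force: [0.3, 0.6, -2.7]
grip_width: 0.019
grasp_force: 39.6
```

>>> servo_tool --series "0 0 0.02 0;0 0 0 0;0 0 0 0;0 0 0 0;0 0 0 0;0 0 0 0;0 0 0 0;0 0 0 0"

```text
time_s: 23.5
ee_pos: [0.5138, 0.1032, 0.1398]
eef_rot: [0.022, 1.0, -0.0, 0.0]
wrist_force: [0.5, 0.9, -2.7]
grip_width: 0.0195
grasp_force: 39.6
```

No contact although it's 1.5 mm below ledge level, so the lugs are entering the notch. I'll lower further, then turn on.

>>> servo_tool --series "0 0 0.02 0;0 0 0.02 0;0 0 0.02 0;0 0 0.02 0;0 0 0 0;0 0 0 0;0 0 0 0;0 0 0 0"

```text
time_s: 24.3
ee_pos: [0.5142, 0.1033, 0.1389]
eef_rot: [0.022, 1.0, 0.0, 0.001]
wrist_force: [-3.2, -0.3, 7.1]
grip_width: 0.0195
grasp_force: 40.9
```

>>> servo_tool --series "0 0 0 0.02;0 0 0 0.02;0 0 0 0.02;0 0 0 0.02;0 0 0 0.02;0 0 0 0.02;0 0 0 0;0 0 0 0"

```text
time_s: 25.1
ee_pos: [0.5136, 0.1031, 0.1376]
eef_rot: [0.082, 0.997, -0.0, -0.0]
wrist_force: [-0.0, 0.4, -3.0]
grip_width: 0.019
grasp_force: 39.6
```

>>> servo_tool --series "0 0 0.02 0;0 0 0.02 0;0 0 0.02 0;0 0 0 0;0 0 0 0;0 0 0 0;0 0 0 0;0 0 0 0"

```text
time_s: 25.9
ee_pos: [0.5139, 0.1031, 0.1365]
eef_rot: [0.082, 0.997, 0.0, 0.0]
wrist_force: [-1.6, 0.3, 0.8]
grip_width: 0.0193
grasp_force: 40.0
```

>>> servo_tool --series "0 0 0 0.015;0 0 0 0.015;0 0 0.02 0;0 0 0 0;0 0 0 0;0 0 0 0;0 0 0 0;0 0 0 0"

```text
time_s: 26.7
ee_pos: [0.5141, 0.1032, 0.1363]
eef_rot: [0.097, 0.995, 0.0, 0.0]
wrist_force: [-1.3, 1.0, 4.0]
grip_width: 0.0193
grasp_force: 40.6
```

The lugs are 5.0 mm below ledge level, which is home. I'll unload, release and lift.

>>> servo_tool --series "0 0 -0.03 0;0 0 0 0;0 0 0 0;0 0 0 0;0 0 0 0;0 0 0 0;0 0 0 0;0 0 0 0"

```text
time_s: 27.5
ee_pos: [0.5138, 0.1031, 0.1365]
eef_rot: [0.097, 0.995, -0.0, -0.0]
wrist_force: [0.3, 0.0, -0.6]
grip_width: 0.0194
grasp_force: 40.0
```

>>> servo_tool --series "0 0 0 0;0 0 0 0;0 0 0 0;0 0 0 0;0 0 0 0;0 0 0 0;0 0 0 0;0 0 0 0" --claw 45

```text
time_s: 28.3
ee_pos: [0.5138, 0.1031, 0.1365]
eef_rot: [0.097, 0.995, 0.0, -0.0]
wrist_force: [0.1, 0.4, -0.8]
grip_width: 0.0451
grasp_force: 0.0
```

>>> servo_tool --series "0 0 -0.2 0;0 0 -0.4 0;0 0 -0.6 0;0 0 -0.8 0;0 0 -0.8 0;0 0 -0.8 0;0 0 -0.8 0;0 0 -0.4 0"

```text
time_s: 29.1
ee_pos: [0.5149, 0.1033, 0.2604]
eef_rot: [0.097, 0.995, 0.0, 0.002]
wrist_force: [0.4, -0.2, -0.0]
grip_width: 0.0451
grasp_force: 0.0
```

Run:
```python
from h import *
delta([.5147,.1037,.25]);f=grab('wrist','w3'); b=grab('scene','scene3')
a=cv2.imread('pics/w3.png');c=cv2.imread('pics/scene3.png')[150:250,230:335]
cv2.imwrite('pics/v3.png',cv2.hconcat([a[:,56:456],cv2.resize(c,(400,384),interpolation=cv2.INTER_CUBIC)]))
```

```text
t 29.1 p [0.5149 0.1033 0.2604] yaw 168.84 tilt [ 4.6e-03  5.0e-04 -1.0e+00] units [0.014 0.015 0.415]
```

View pics/v3.png

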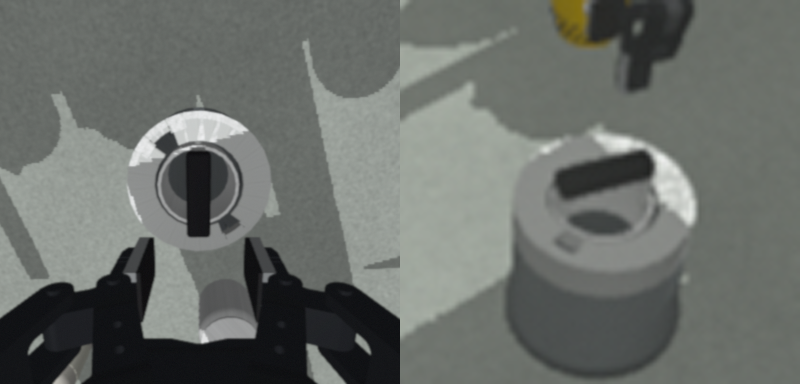

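The strainer sits concentric and upright in the mouth. Its bar, at (199,193), is turned about 36° from the gaps at (165,142) and (230,222), and the fingers are clear.

```bash
python3 -c "
from h import *
print(order.finish_job())"
```

```text
the job is handed in; nothing more can be done
None
```

The strainer is locked in the pot: both lugs felt home in their notches, about 36° clockwise of the gaps; it was let go upright with the arm clear, and the job was handed in at about 29 s (no verdict was returned).

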